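Set the bread slicing guide with the yellow gauge

TASK

Set the bread slicing guide for the slices of the yellow gauge: draw the yellow gauge up out of its slot in the rack and lower its blade into the gap between the guide's two steel plates until its flange rests on them, not letting go before it is down. Then push the black-handled stop plate up against the blade so that both plates touch it, and leave the gauge standing in the gap. Leave the red gauge, the blue gauge and the sauce bottle where they are.

Things in the scene. Friction and masses are not known exactly. Their poses are not given: they have to be found in the camera images.
- yellow_gauge: Yellow gauge, about 0.12 kg, 113 mm tall: flat aluminium blade 60 mm wide (x), 12 mm thick (y), 55 mm deep; on it a yellow flange 64 x 50 x 8 mm (x, y, z), the depth stop; on that an upright yellow grip tab 44 mm wide (x), 14 thick (y), 50 tall. Origin: centre of the blade's lower edge, z up. Hangs in a rack slot by its flange, tab up.
- yellow_gauge_flange (a point): Centre of the underside of the yellow gauge's flange, 55 mm above the blade's lower edge; the tab's top is 58 mm higher. Axes as the gauge.
- red_gauge: Red gauge, about 0.12 kg, 113 mm tall: flat aluminium blade 60 mm wide (x), 10 mm thick (y), 55 mm deep; on it a red flange 64 x 50 x 8 mm (x, y, z), the depth stop; on that an upright red grip tab 44 mm wide (x), 14 thick (y), 50 tall. Origin: centre of the blade's lower edge, z up. Hangs in a rack slot by its flange, tab up. To be left in the rack.
- blue_gauge: Blue gauge, about 0.12 kg, 113 mm tall: flat aluminium blade 60 mm wide (x), 8 mm thick (y), 55 mm deep; on it a blue flange 64 x 50 x 8 mm (x, y, z), the depth stop; on that an upright blue grip tab 44 mm wide (x), 14 thick (y), 50 tall. Origin: centre of the blade's lower edge, z up. Hangs in a rack slot by its flange, tab up. To be left in the rack.
- rack: Dark wooden rack, fixed to the bench, 90 x 225 x 65 mm (x, y, z), with three upright slots 68 mm long (x), 15 mm wide (y) and 55 mm deep, side by side along its y at -75, 0 and +75 mm; each holds one gauge, in any order, flange resting on the rack's top. Origin: centre of its underside.
- slicer: Fixed bread slicing guide: wooden base 215 x 170 x 18 mm (x -165 to +50 mm) with two parallel upright steel plates 12 mm thick (x), 130 wide (y), tops 85 mm above the bench: fixed plate at x 0 to +12 mm, stop plate on its -x side. The gap between is open above, 67 mm deep. Origin: on the bench below the fixed plate's inner face, mid width; x points from stop to fixed plate.
- mouth (a point): Middle of the upper inner edge of the guide's fixed plate, 85 mm above the bench; axes as the slicing guide. The gap lies on its -x side.
- stop (a joint): Sliding stop plate of the guide, m towards the fixed plate (guide's +x); the gap is 24 mm minus this value. It starts somewhere between 0 and 0.008, can travel to 0.018 and stays where it is left (about 3 N to slide it). Closed on the 12 mm blade it reads about 0.012.
- stop_handle (a point): Centre of the top of the stop plate's black handle, 135 mm above the bench: an upright paddle 16 mm thick (guide's x), 40 wide (y), 35 to 135 mm high, 85 mm behind (-x of) the stop plate's inner face, joined to it by a low bar (top 35 mm high). Grip its thickness or push its -x face. Axes as the guide.
- sauce: Brown sauce bottle with orange cap, 60 mm diameter, 150 mm tall, loose; origin centre of its underside. Bystander.
Mind the look-alikes: they are no part of the job. Of the things that look like the rack, take the one that is nearest to the robot's base at the start.

How it is judged (in metres and radians):
On the way, in this order (a step that is already met when the one before it is completed fails the run):
1. the yellow gauge is drawn clear of the rack (z of yellow_gauge_flange in the frame of rack above 0.122 m), for 0.1 s.
2. the yellow gauge, still held by the fingers, is down in the gap with its flange on the plates (within 3 mm) (z of yellow_gauge_flange in the frame of mouth between -0.003 and 0.003 m and y of yellow_gauge_flange in the frame of mouth between -0.036 and 0.036 m and x of yellow_gauge_flange in the frame of mouth between -0.022 and -0.002 m and angle between the y axis of yellow_gauge and the x axis of slicer, either way round below 0.15 rad and angle between yellow_gauge's own z axis and vertical below 0.12 rad and contact force between the fingers and yellow_gauge above 1 N), for 0.2 s.
3. the stop plate is pushed up against the blade (z of yellow_gauge_flange in the frame of mouth between -0.003 and 0.003 m and y of yellow_gauge_flange in the frame of mouth between -0.036 and 0.036 m and x of yellow_gauge_flange in the frame of mouth between -0.022 and -0.002 m and angle between the y axis of yellow_gauge and the x axis of slicer, either way round below 0.15 rad and angle between yellow_gauge's own z axis and vertical below 0.12 rad and value of joint stop between 0.0107 and 0.0135 m), for 0.2 s.
At the end, for the whole second after the job is handed in: Yellow gauge released and at rest in the gap: flange within 3 mm of the plates' tops, blade's middle 3.5-8.5 mm from the fixed plate and within 36 mm of mid width, upright to 0.12 rad, parallel to the plates to 0.15 rad; stop plate closed on it, joint 0.0107 to 0.0135 (all of step 3 and x of yellow_gauge_flange in the frame of mouth between -0.0085 and -0.0035 m and linear speed of yellow_gauge below 0.02 m/s and velocity of joint stop below 0.005 m/s); the robot touches nothing.
It fails at once if the red gauge is disturbed (moved over 15 mm) (distance of red_gauge from where it was at the start of the episode above 0.015 m).
It fails at once if the blue gauge is disturbed (moved over 15 mm) (distance of blue_gauge from where it was at the start of the episode above 0.015 m).
It fails at once if the sauce bottle is shifted over 30 mm or tipped (distance of sauce from where it was at the start of the episode above 0.03 m or angle between sauce's own z axis and vertical above 0.4 rad).
It also fails if it takes over 64 s, if anything falls off the work surface, if the arm or the gripper's body presses on something with over 40 N, if the wrist force passes 120 N, or if a joint passes its speed limit or range.

ROBOT

A 7-joint arm with a two-finger parallel gripper is mounted at the origin on the work surface. World frame = base frame: x ahead of the robot, y to its left, z up, the work surface at z = 0. Lengths are in mm, angles in rad, forces in N, time in s.
With the tool pointing down it reaches from about 400 to 850 mm from the base axis. Payload 4.5 kg.
Tool frame: the origin (TCP) lies midway between the tips of the shut fingers; the grasp point (between the pads) lies 19 mm behind it; z points along the fingers, y is the line along which they close (so a half turn about z gives the same grasp; the last joint's range is limited). The gripper opens to 88 mm and grips with 3 to 60 N. Pads are 18 mm wide; open, the fingers measure 123 mm over their backs; the gripper's body (75 mm by 187 mm) begins 45 mm behind the grasp point.
Start: joints at [1.159, 0.689, -0.195, 1.565, 0.157, 0.902, -0.215], TCP at [269.518, -563.927, 238.743] pointing down, gripper open.
Joint ranges: [-3.01, 3.01], [-0.46, 2.08], [-1.47, 1.51], [0.13, 2.56], [-1, 4.14], [0.04, 2.09], [-2.66, 2.66]. Speed limits (rad/s): [2.57, 2.57, 3.14, 3.14, 3.14, 3.14, 3.14].

INTERFACE

Orientations are given as a unit quaternion [x, y, z, w].
In Python, from bench import read_state, cams, env gives the robot as it stands. The module is installed in compiled form; this text tells all that it offers.
- The arm moves only by the tool move_arm, never from a script. Its argument "commands" is a list of rows, each a list of 5 numbers: the closure, from 0 (fully open) to 1 (shut), then the shift along the tool's x, y, z in mm, then the turn about the tool's z in rad. In form: [[grip, x, y, z, twist], ...]. A call has 1 to 10 rows; each row shifts and turns the commanded pose from where the row before left it, along the tool's axes as they then stand; what a row does not reach is not made up. A row lasts 1/10 s, in which the tool goes at most 50 mm and 8.59 degrees, less where a joint would pass 70% of its speed; a pose out of reach is approached as far as the arm can. A call with a gripper value outside its range is refused whole. The fingers move at their own pace and stop on an object; the grip force is fixed at half the most. Time passes only in rows, so rows that do not move let the fingers close. It gives the time, the measured TCP pose, the force, the opening and the grip force at its end, in the units of the state.
- read_state(): the state, without advancing time (a new reading comes with each control period).
- cams.camera(name): name is "scene" or "side" or "wrist"; returns (picture, depth): 480x640x3 uint8, red, green, blue; 480x640 float32, mm along the optical axis (not along the pixel's ray), 0 where there is no reading.
- cams.camera_info(name): a dict with "fov_y" (degrees; the focal length in pixels is half the picture's height over the tangent of half this angle, whatever the lens; pixels are square), "cx", "cy" (the principal point, pixels), "pose" (4x4, takes a point from camera to world coordinates). Camera axes: x right, y down, z forward; pixel columns grow to the right and rows downward; lengths in mm; the calibration is good to about 2 mm. A picture is of the moment at which its call begins: read the wrist's pose just before it. camera_info takes no time and is no camera call; for the wrist camera it gives the pose at the moment of the call.
- env.job_done(): hands the job in; it is judged then, once.
The state is a dict: "time_s": time; "joint_pos": joint angles; "qvel": joint speeds; "joint_efforts": joint torques, N m; "position": TCP position; "eef_rot": TCP orientation; "wrist_force": force on the tool from outside, world axes, zero at the start; "ft_torque": the same for the moment, N m; "width": finger opening in mm; "gripper_force": force on a finger pad.
Only numpy, scipy, OpenCV 4.12 (cv2) and the standard library are available. Lean on these libraries where they do the work, as an engineer would, in place of code of your own. Each camera call takes 0.05 s, during which the arm holds its last target. There are 200 camera calls.

## Working session

There is one attempt and no reset: what is moved stays moved. The work goes in short steps, Python scripts to look and compute and a tool call to move; the robot and the scene stay as the last step left them, time stands still between calls to the robot, and variables do not carry over. Pictures are saved under pics/ and viewed, at most 10 in all, crops included, and the job is handed in when it is done.

Besides the shell and the picture viewer there is one more tool, called after "Call:" as a command line: name --pt "numbers of a row" for each row, then --argument value for the rest. move_arm: Moves the arm, as the interface text tells. Its arguments: {"type":"object","properties":{"commands":{"type":"array","items":{"type":"array","items":{"type":"number"}}}},"required":["commands"]}

```bash
mkdir -p pics; cat > h.py <<'E'
import numpy as np, cv2
from bench import read_state, cams, env
def snap(n,tag):
    info=cams.camera_info(n); p,d=cams.camera(n)
    cv2.imwrite(f'pics/{tag}.png',p[:,:,::-1]); np.savez(f'{tag}.npz',p=p,d=d,pose=np.array(info['pose']),fov=info['fov_y'],c=[info['cx'],info['cy']])
def load(tag):
    z=np.load(f'{tag}.npz'); h=z['d'].shape[0]; f=h/2/np.tan(np.radians(float(z['fov']))/2)
    v,u=np.mgrid[0:h,0:z['d'].shape[1]]; d=z['d']
    c=np.stack([(u-z['c'][0])/f*d,(v-z['c'][1])/f*d,d],-1)
    P=c@z['pose'][:3,:3].T+z['pose'][:3,3]; P[d==0]=np.nan
    return z['p'],P
E
python3 - <<'E'
from h import *
s=read_state(); print(s)
for n in('scene','side'):
    snap(n,n+'0'); i=cams.camera_info(n); print(n,i)
E
```

```text
{'time_s': 0.0, 'joint_pos': array([ 1.15877362,  0.68997814, -0.19453186,  1.56634914,  0.15729978,
        0.90253404, -0.21508397]), 'qvel': array([-1.72230675e-04, -2.26622654e-05,  5.10785790e-04, -3.91337039e-05,
       -1.84516032e-03,  4.42672721e-04, -8.67578710e-04]), 'joint_efforts': array([ 8.35579049e-04, -5.27571845e+01, -1.26688544e+00, -1.53428507e+01,
       -5.27012197e-02,  6.43153035e-03,  1.80938632e-04]), 'position': array([ 269.18210236, -563.34366224,  237.91279734]), 'eef_rot': array([ 9.75244859e-01,  2.21125725e-01, -2.70542500e-04, -8.97805561e-04]), 'wrist_force': array([ 0.32492642, -0.3849589 ,  0.6454065 ]), 'ft_torque': array([-0.0098034 , -0.04082672,  0.01287537]), 'gripper_force': 0.0, 'width': 87.7846497176069}
scene {'fov_y': 55.31033100266391, 'cx': 322.90013691381745, 'cy': 236.0322505242816, 'pose': array([[-1.47923858e-01,  8.43126488e-01, -5.16968334e-01,
         1.11400048e+03],
       [ 9.88987628e-01,  1.28583657e-01, -7.32783355e-02,
        -3.36195351e+01],
       [ 4.69077309e-03, -5.22114900e-01, -8.52862256e-01,
         9.34598930e+02],
       [ 0.00000000e+00,  0.00000000e+00,  0.00000000e+00,
         1.00000000e+00]])}
side {'fov_y': 42.96835702797349, 'cx': 318.1001611359821, 'cy': 236.24293348752516, 'pose': array([[-9.29855802e-01, -2.23133449e-01,  2.92540000e-01,
         2.12091361e+02],
       [-3.67908496e-01,  5.56564878e-01, -7.44901923e-01,
         9.08260885e+02],
       [ 3.39504650e-03, -8.00279326e-01, -5.99617773e-01,
         9.31535835e+02],
       [ 0.00000000e+00,  0.00000000e+00,  0.00000000e+00,
         1.00000000e+00]])}
```

View pics/scene0.png

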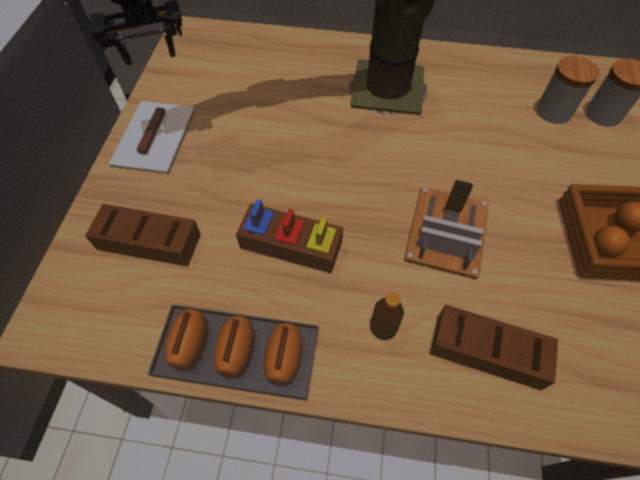

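View pics/side0.png

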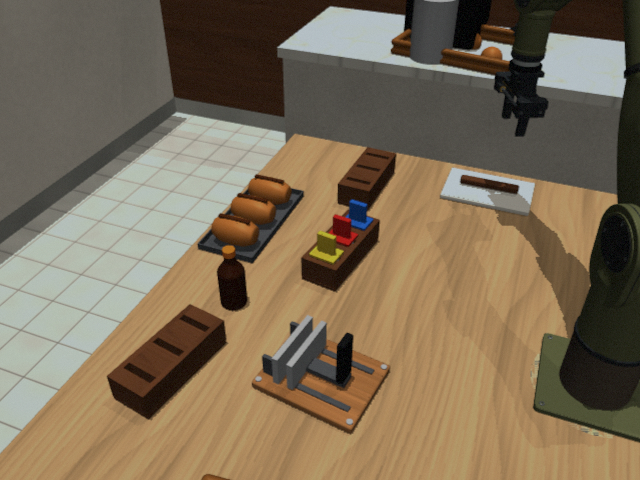

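Three things look like the rack in the scene view: (143,233), (290,238) and (495,345). The middle one is nearest the base and is the only one holding gauges: blue (258,218), red (289,228), yellow (321,237). The guide is at (450,230), with its black handle at (458,195). The sauce bottle is at (388,315). Next I'll measure from depth and check with enlarged crops.

```bash
python3 - <<'E'
from h import *
for t in('scene0','side0'):
    p,P=load(t); hsv=cv2.cvtColor(p,cv2.COLOR_RGB2HSV)
    H,S,V=[hsv[...,i].astype(int) for i in range(3)]
    x,y,z=[P[...,i] for i in range(3)]
    ym=(H>22)&(H<35)&(S>200)&(z>60)&(z<135)
    for nm,lo,hi in(('flange',66,80),('tab',86,130),('tabtop',116,130)):
        q=P[ym&(z>lo)&(z<hi)]
        if nm!='tab' and len(q)>10:
            r=cv2.minAreaRect(q[:,:2].astype(np.float32)); print(t,nm,len(q),r,q.mean(0).round(1),np.median(q[:,2]).round(1))
    # guide plate tops, handle top, rack top
    print('base region')
    for nm,zl,zh,box in(('plates',81,90,(400,750,-0,400)),('handle',128,140,(300,700,0,400)),('base',14,22,(300,800,0,450)),('rack',60,68,(400,750,-320,0))):
        m=(z>zl)&(z<zh)&(x>box[0])&(x<box[1])&(y>box[2])&(y<box[3])
        n,l,st,_=cv2.connectedComponentsWithStats(m.astype(np.uint8))
        for k in range(1,n):
            if st[k,4]>25:
                q=P[l==k]; r=cv2.minAreaRect(q[:,:2].astype(np.float32)); print(t,nm,st[k],q.mean(0).round(1),[np.round(a,1) for a in r], np.median(q[:,2]).round(1))
a=cv2.imread('pics/scene0.png'); b=cv2.imread('pics/side0.png')
c1=cv2.resize(a[190:280,225:355],None,fx=4,fy=4,interpolation=3)
c2=cv2.resize(a[170:290,395:505],None,fx=5,fy=5,interpolation=3)[:600]
c2=cv2.resize(c2,(360,390)); c1=cv2.resize(c1,(440,305)); 
o=np.zeros((390,800,3),np.uint8); o[:305,:440]=c1; o[:,440:]=c2; cv2.imwrite('pics/crop0.png',o)
E
```

```text
base region
scene0 plates [449 194  18   8  47] [454.  182.2  85.5] [array([452.4, 182.1]), array([40.3, 11.5]), np.float64(70.8)] 85.8
scene0 plates [423 216  60  19 303] [526.1 172.4  83.9] [array([526.1, 172.9]), array([129.8,  16.1]), np.float64(81.8)] 83.8
scene0 plates [421 227  60  20 316] [557.  167.6  84. ] [array([557.1, 168.6]), array([129.4,  16. ]), np.float64(82.2)] 83.9
scene0 handle [454 180  19  11 115] [449.6 183.6 132.7] [array([449.5, 183.5]), array([39.8, 18.1]), np.float64(78.0)] 132.8
scene0 base [ 404  188   84   90 2793] [498.5 172.3  17.3] [array([495.1, 177.1]), array([169.3, 216.1]), np.float64(81.9)] 17.2
scene0 base [370 326  17  14  29] [778.6  34.8  18.4] [array([776.6,  33.6]), array([40.1,  8.6]), np.float64(62.7)] 18.3
scene0 base [492 334   4  24  30] [764.4 272.8  17.6] [array([766.6, 272.3]), array([ 3.8, 50.5]), np.float64(83.1)] 17.5
scene0 rack [ 235  203  108   59 1705] [ 592.7 -182.4   64.1] [array([ 584.5, -185.9]), array([225.8,  93.8]), np.float64(81.6)] 64.1
side0 flange 26 ((637.3505249023438, -34.250572204589844), (223.82444763183594, 
[... 890 characters left out ...]
 18. ] [array([735.2,  60.4]), array([56.2, 24.2]), np.float64(47.6)] 18.2
side0 base [126 335 101  81 308] [736.2 294.4  17.9] [array([730.1, 278. ]), array([230.2,  53.6]), np.float64(66.8)] 17.8
side0 base [317 340  21  27 302] [495.  126.1  17.7] [array([491.2, 121.5]), array([58.3, 42.7]), np.float64(87.8)] 17.5
side0 base [ 253  350  137   81 4015] [456.9 209.2  17.3] [array([488.9, 179. ]), array([171.7, 214.6]), np.float64(81.7)] 17.2
side0 rack [342 210   7   7  27] [ 607.  -282.3   64.1] [array([ 604.7, -283.3]), array([27.2, 13.5]), np.float64(76.1)] 63.9
side0 rack [302 216  78  56 821] [ 566.6 -150.3   63.9] [array([ 580.5, -185. ]), array([231.3,  93.4]), np.float64(81.3)] 63.8
```

View pics/crop0.png

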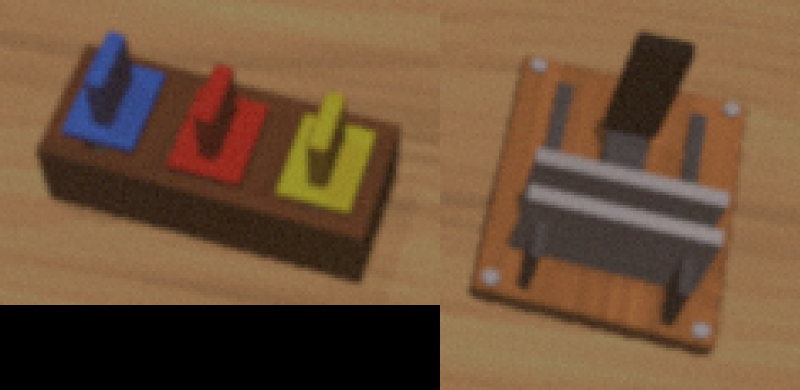

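The crop confirms it. Yellow is the +y-most gauge of the occupied rack, and in the guide the stop plate with the black handle is on the robot side. I'll turn to line up with the tab and hover over it for a wrist view.

Call:
move_arm --pt "0 0 0 0 0.148" --pt "0 0 0 0 0.148" --pt "0 0 0 0 0.148" --pt "0 0 0 0 0.148" --pt "0 0 0 0 0"

```text
time_s: 0.6
position: [269.5, -563.6, 238.3]
eef_rot: [0.997, -0.073, -0.0, -0.0]
wrist_force: [0.4, -0.5, -0.2]
width: 88.3
gripper_force: 0.0
```

Call:
move_arm --pt "0 21 -41 -2 0" --pt "0 21 -41 -2 0" --pt "0 21 -41 -2 0" --pt "0 21 -41 -2 0" --pt "0 21 -41 -2 0" --pt "0 21 -41 -2 0" --pt "0 21 -41 -2 0" --pt "0 21 -41 -2 0" --pt "0 21 -41 -2 0" --pt "0 21 -41 -2 0"

```text
time_s: 1.6
position: [537.7, -187.2, 258.7]
eef_rot: [0.997, -0.071, -0.0, 0.0]
wrist_force: [0.4, 0.1, -0.1]
width: 88.3
gripper_force: 0.0
```

Call:
move_arm --pt "0 22 -42 0 0" --pt "0 22 -42 0 0" --pt "0 0 0 0 0" --pt "0 0 0 0 0" --pt "0 0 0 0 0"

```text
time_s: 2.1
position: [591.8, -113.9, 258.5]
eef_rot: [0.997, -0.073, -0.001, 0.001]
wrist_force: [0.3, -0.2, -0.2]
width: 88.2
gripper_force: 0.0
```

```bash
python3 - <<'E'
from h import *
s=read_state(); print(s['position'],s['eef_rot'],s['joint_pos'])
snap('wrist','w1'); print(np.array(cams.camera_info('wrist')['pose']).round(2))
E
```

```text
[ 591.75457935 -113.89867583  258.50136581] [ 9.97320798e-01 -7.31462825e-02 -6.17480099e-04  6.83124820e-04] [ 0.09214655  0.63313803  0.03624366  1.61931448 -0.0257448   0.89078352
 -1.57963518]
[[-1.5000e-01 -9.4000e-01 -3.2000e-01  6.7396e+02]
 [-9.9000e-01  1.4000e-01  5.0000e-02 -1.2581e+02]
 [ 0.0000e+00  3.2000e-01 -9.5000e-01  4.0501e+02]
 [ 0.0000e+00  0.0000e+00  0.0000e+00  1.0000e+00]]
```

View pics/w1.png

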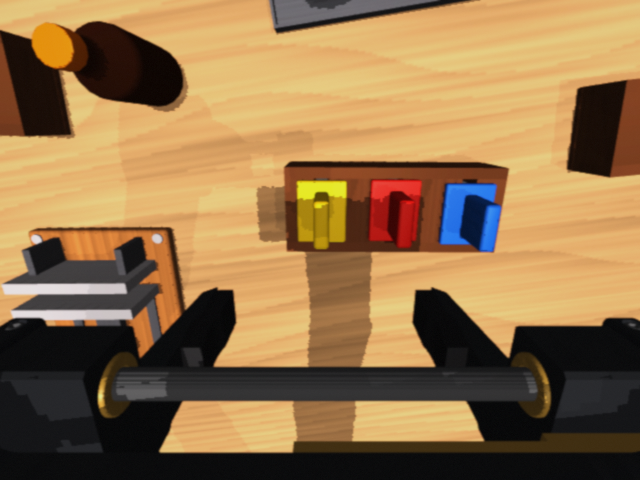

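The wrist view shows the yellow tab at (321,220), red at (402,218) and blue at (488,225). The tool is roughly centred on yellow. Next I'll measure it from wrist depth.

```bash
python3 - <<'E'
from h import *
p,P=load('w1'); hsv=cv2.cvtColor(p,cv2.COLOR_RGB2HSV)
H,S,V=[hsv[...,i].astype(int) for i in range(3)]; z=P[...,2]
for nm,hm in(('y',(H>22)&(H<35)),('r',(H<8)|(H>172)),('b',(H>100)&(H<125))):
    m=hm&(S>150)&(z>60)&(z<135)
    for l,h in((68,80),(112,130)):
        q=P[m&(z>l)&(z<h)]
        print(nm,l,len(q),q.mean(0).round(1) if len(q) else '',np.median(q[:,2]) if len(q) else '',[np.round(a,1) for a in cv2.minAreaRect(q[:,:2].astype(np.float32))])
x,y=P[...,0],P[...,1]
for nm,zl,zh,b in(('rack',60,67,(500,680,-320,-50)),('plates',80,90,(480,620,90,260))):
    m=(z>zl)&(z<zh)&(x>b[0])&(x<b[1])&(y>b[2])&(y<b[3])
    n,l,st,_=cv2.connectedComponentsWithStats(m.astype(np.uint8))
    for k in range(1,n):
        if st[k,4]>40: q=P[l==k]; print(nm,st[k],np.median(q[:,2]),[np.round(a,1) for a in cv2.minAreaRect(q[:,:2].astype(np.float32))])
E
```

```text
y 68 2085 [ 597.5 -112.    73.5] 73.45379347305203 [array([ 593.6, -111. ]), array([48.4, 63.2]), np.float64(81.6)]
y 112 747 [ 595.7 -111.1  122.8] 123.11697678503498 [array([ 594. , -110.8]), array([13.4, 43.3]), np.float64(81.8)]
r 68 2018 [ 600.7 -166.4   73.4] 73.3579731145829 [array([652. , -83.3]), array([313.8,  76.5]), np.float64(55.9)]
r 112 1395 [648.  -98.3 120.8] 122.4766167629262 [array([668.4, -70.6]), array([313.2,  42.3]), np.float64(53.3)]
b 68 1717 [ 576.6 -250.2   73.5] 73.35485119003704 [array([ 569.6, -257.7]), array([50.1, 62.7]), np.float64(81.5)]
b 112 947 [ 571.2 -255.7  121.4] 122.7193356251675 [array([ 569.9, -257. ]), array([13.9, 42.2]), np.float64(81.4)]
rack [ 283  166  226   87 8283] 65.41425304626011 [array([ 581.7, -184.8]), array([226.1,  90.9]), np.float64(81.2)]
plates [   1  281  129   14 1534] 85.23943796888994 [array([554.5, 169.6]), array([131.2,  13.3]), np.float64(82.0)]
plates [  10  307  125   13 1427] 85.17320470681295 [array([523.4, 174.5]), array([130.8,  13.5]), np.float64(82.0)]
```

Call:
move_arm --pt "0.4 1.8 -3.2 0 0" --pt "0.4 0 0 30 0" --pt "0.4 0 0 40 0" --pt "0.4 0 0 40 0" --pt "0.4 0 0 35 0" --pt "0.4 0 0 20 0" --pt "0.4 0 0 11 0" --pt "0.4 0 0 0 0"

```text
time_s: 2.95
position: [594.1, -109.8, 81.7]
eef_rot: [0.997, -0.073, -0.001, 0.0]
wrist_force: [0.4, -0.4, -0.2]
width: 52.7
gripper_force: 0.0
```

Call:
move_arm --pt "1 0 0 0 0" --pt "1 0 0 0 0" --pt "1 0 0 0 0" --pt "1 0 0 0 0" --pt "1 0 0 0 0" --pt "1 0 0 0 0" --pt "1 0 0 0 0"

```text
time_s: 3.65
position: [595.1, -110.2, 83.2]
eef_rot: [0.997, -0.073, 0.0, 0.001]
wrist_force: [-1.2, -2.1, 3.7]
width: 13.7
gripper_force: 30.0
```

Call:
move_arm --pt "1 0 0 -5 0" --pt "1 0 0 -10 0" --pt "1 0 0 -15 0" --pt "1 0 0 -20 0" --pt "1 0 0 -25 0" --pt "1 0 0 -25 0" --pt "1 0 0 -20 0" --pt "1 0 0 -10 0" --pt "1 0 0 0 0" --pt "1 0 0 0 0"

```text
time_s: 4.65
position: [594.6, -108.7, 212.4]
eef_rot: [0.997, -0.073, -0.0, -0.0]
wrist_force: [-0.7, -0.4, -2.0]
width: 14.2
gripper_force: 30.0
```

Call:
move_arm --pt "1 0 0 0 -0.143" --pt "1 0 0 0 -0.143" --pt "1 0 0 0 -0.143" --pt "1 0 0 0 -0.143" --pt "1 0 0 0 -0.143" --pt "1 0 0 0 -0.143" --pt "1 0 0 0 -0.143" --pt "1 0 0 0 -0.143" --pt "1 0 0 0 -0.143" --pt "1 0 0 0 -0.143"

```text
time_s: 5.65
position: [594.1, -109.1, 211.2]
eef_rot: [0.799, 0.601, -0.001, -0.001]
wrist_force: [0.4, -0.6, -1.0]
width: 13.9
gripper_force: 30.0
```

Call:
move_arm --pt "1 0 0 0 -0.143" --pt "1 20 -7 0 0" --pt "1 35 -12 0 0" --pt "1 35 -12 0 0" --pt "1 35 -12 0 0" --pt "1 35 -12 0 0" --pt "1 35 -12 0 0" --pt "1 35 -12 0 0" --pt "1 25 -8 0 0" --pt "1 16 -6 0 0"

```text
time_s: 6.65
position: [540.2, 175.2, 211.5]
eef_rot: [0.755, 0.656, -0.001, -0.001]
wrist_force: [-0.1, -0.4, -0.6]
width: 13.8
gripper_force: 30.0
```

Call:
move_arm --pt "1 0 0 0 0" --pt "1 0 0 0 0" --pt "1 0 0 0 0"

```text
time_s: 6.95
position: [542.0, 170.1, 212.0]
eef_rot: [0.757, 0.654, -0.001, 0.0]
wrist_force: [0.9, -0.3, -1.6]
width: 13.7
gripper_force: 30.0
```

```bash
cat > m.py <<'E'
from h import *
import sys
def meas(cam,t):
    s=read_state(); print(s['position'].round(1),s['eef_rot'].round(4),s['joint_pos'].round(2),s['width'])
    snap(cam,t); p,P=load(t); hsv=cv2.cvtColor(p,cv2.COLOR_RGB2HSV)
    H,S,V=[hsv[...,i].astype(int) for i in range(3)]; x,y,z=[P[...,i] for i in range(3)]
    m=(H>22)&(H<35)&(S>150)&(z>60)&(z<320)&(abs(x-540)<60)&(abs(y-171)<80)
    n,l,st,_=cv2.connectedComponentsWithStats(m.astype(np.uint8))
    for k in range(1,n):
        if st[k,4]>50: q=P[l==k]; print('yellow',st[k],np.percentile(q[:,2],[2,50,98]).round(1),[np.round(a,1) for a in cv2.minAreaRect(q[:,:2].astype(np.float32))])
    for nm,zl,zh,b in(('plates',81,89,(490,620,90,260)),('handle',129,139,(400,490,120,240))):
        m=(z>zl)&(z<zh)&(x>b[0])&(x<b[1])&(y>b[2])&(y<b[3])
        n,l,st,_=cv2.connectedComponentsWithStats(m.astype(np.uint8))
        for k in range(1,n):
            if st[k,4]>40: q=P[l==k]; print(nm,st[k],np.median(q[:,2]).round(1),[np.round(a,1) for a in cv2.minAreaRect(q[:,:2].astype(np.float32))])
meas(sys.argv[1],sys.argv[2])
E
python3 m.py wrist w2
```

```text
[542.  170.1 212. ] [ 7.569e-01  6.535e-01 -1.000e-03  3.000e-04] [-0.16  0.67 -0.39  1.76  0.34  0.78 -0.86] 13.682192194875341
yellow [ 276  238   97  129 7031] [200.7 202.9 253. ] [array([543.6, 184.2]), array([35.3, 48.4]), np.float64(81.7)]
plates [ 292  151   17   86 1274] 85.5 [array([526.9, 203.6]), array([70.8, 12.1]), np.float64(82.0)]
plates [ 332  151   15   86 1188] 85.5 [array([558.3, 198.9]), array([71. , 11.5]), np.float64(82.0)]
handle [ 174  221   30   54 1209] 134.9 [array([445.4, 185.6]), array([40. , 15.6]), np.float64(81.3)]
```

View pics/w2.png

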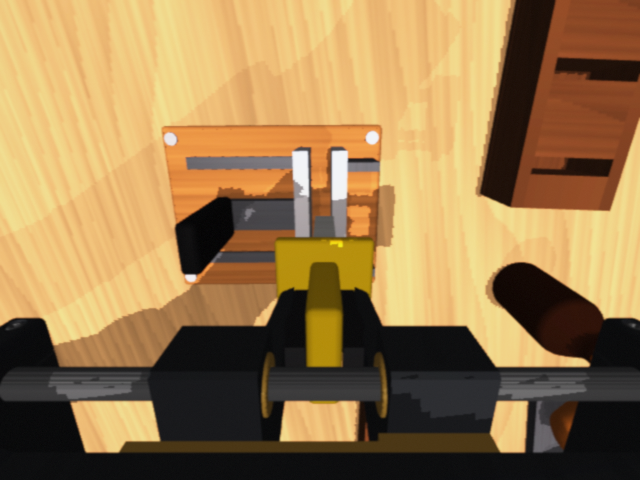

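Held upright. In guide x the gauge centre is about 6.5 mm from the fixed face and mid-gap is about 9.8 mm, so I'll shift -3 mm along tool y and descend.

Call:
move_arm --pt "1 0 -3 0 0" --pt "1 0 0 15 0" --pt "1 0 0 20 0" --pt "1 0 0 5 0" --pt "1 0 0 0 0" --pt "1 0 0 0 0"

```text
time_s: 7.6
position: [539.3, 172.7, 173.3]
eef_rot: [0.756, 0.654, 0.0, 0.0]
wrist_force: [0.7, -0.5, -1.6]
width: 13.9
gripper_force: 30.0
```

```bash
python3 m.py wrist w3
```

```text
[539.3 172.7 173.3] [7.563e-01 6.543e-01 4.000e-04 1.000e-04] [-0.18  0.72 -0.36  1.81  0.38  0.69 -0.9 ] 13.883367418303763
yellow [ 276  238   97  129 7059] [162.  164.3 214.3] [array([541. , 186.7]), array([35.5, 48.7]), np.float64(81.3)]
plates [ 292  158   19   79 1355] 85.4 [array([528. , 210.9]), array([56.1, 12.1]), np.float64(81.9)]
plates [ 337  158   18   79 1348] 85.5 [array([559.2, 206.5]), array([56.2, 12. ]), np.float64(82.4)]
handle [ 152  241   36   63 1677] 134.8 [array([445.4, 185.9]), array([39.9, 15.7]), np.float64(81.8)]
```

Call:
move_arm --pt "1 0 0 10 0" --pt "1 0 0 15 0" --pt "1 0 0 15 0" --pt "1 0 0 12 0" --pt "1 0 0 8 0" --pt "1 0 0 4 0" --pt "1 0 0 0 0" --pt "1 0 0 0 0"

```text
time_s: 8.45
position: [539.2, 172.9, 109.1]
eef_rot: [0.756, 0.654, 0.0, 0.0]
wrist_force: [-0.2, 0.5, -0.6]
width: 13.7
gripper_force: 30.0
```

Call:
move_arm --pt "1 0 0 2 0" --pt "1 0 0 2 0" --pt "1 0 0 1 0" --pt "1 0 0 1 0" --pt "1 0 0 0 0" --pt "1 0 0 0 0"

```text
time_s: 9.05
position: [538.9, 172.7, 103.1]
eef_rot: [0.756, 0.654, 0.0, 0.0]
wrist_force: [-1.9, -1.2, 5.2]
width: 14.0
gripper_force: 30.0
```

```bash
python3 m.py wrist w4
```

```text
[538.9 172.7 103.1] [7.561e-01 6.544e-01 1.000e-04 2.000e-04] [-0.22  0.82 -0.3   1.85  0.44  0.54 -0.95] 13.967817244773
yellow [ 275  238   98  129 7124] [ 91.8  94.1 144.1] [array([540.3, 186.6]), array([35.9, 48.5]), np.float64(81.4)]
plates [ 277  170   95   69 3385] 85.5 [array([545.2, 219.3]), array([34.9, 48. ]), np.float64(81.8)]
handle [  66  297   60   70 3058] 134.7 [array([446. , 189.3]), array([33.3, 16.5]), np.float64(80.8)]
```

Flange is contacting. I'll press 1 mm more and hold, then ease it towards the fixed plate before release.

Call:
move_arm --pt "1 0 0 0.5 0" --pt "1 0 0 0.5 0" --pt "1 0 0 0 0" --pt "1 0 0 0 0" --pt "1 0 0 0 0" --pt "1 0 0 0 0" --pt "1 0 1 0 0" --pt "1 0 1 0 0" --pt "1 0 0 0 0" --pt "1 0 0 0 0"

```text
time_s: 10.1
position: [539.0, 172.6, 103.1]
eef_rot: [0.756, 0.655, -0.001, -0.0]
wrist_force: [-7.0, -1.6, 16.6]
width: 13.8
gripper_force: 30.0
```

Call:
move_arm --pt "1 0 0 -0.5 0" --pt "1 0 0 0 0" --pt "0.5 0 0 0 0" --pt "0.5 0 0 0 0" --pt "0.5 0 0 0 0" --pt "0.5 0 0 0 0" --pt "0.5 0 0 0 0"

```text
time_s: 10.8
position: [540.9, 172.4, 102.0]
eef_rot: [0.756, 0.654, -0.0, 0.0]
wrist_force: [-0.7, -0.3, -0.3]
width: 43.8
gripper_force: 0.0
```

Call:
move_arm --pt "0.5 0 0 -5 0" --pt "0.5 0 0 -15 0" --pt "0.5 0 0 -25 0" --pt "0.5 0 0 -30 0" --pt "0.5 0 0 -25 0" --pt "0.5 0 0 -15 0" --pt "0.5 0 0 0 0" --pt "0.5 0 0 0 0"

```text
time_s: 11.6
position: [540.7, 172.2, 217.1]
eef_rot: [0.756, 0.654, -0.0, 0.0]
wrist_force: [0.1, 0.4, -0.1]
width: 44.1
gripper_force: 0.0
```

```bash
python3 m.py wrist w5; python3 m.py scene s5
```

```text
[540.7 172.2 217.1] [ 7.562e-01  6.544e-01 -1.000e-04  1.000e-04] [-0.15  0.66 -0.4   1.76  0.34  0.79 -0.86] 44.058824734906615
yellow [ 293  195   60   85 4198] [ 92.   93.8 144.2] [array([539.1, 172.9]), array([62.7, 48.6]), np.float64(81.5)]
plates [295 153  18  42 611] 85.5 [array([530.3, 222.2]), array([33.3, 13.5]), np.float64(83.4)]
plates [331 153  18  42 614] 85.5 [array([559.8, 218. ]), array([33. , 13.5]), np.float64(81.5)]
plates [298 267  14  31 409] 85.4 [array([515.6, 125.1]), array([31.5, 11.8]), np.float64(81.2)]
plates [333 267  13  31 400] 85.5 [array([546.8, 120.6]), array([31. , 11.2]), np.float64(82.5)]
handle [ 180  222   28   52 1151] 134.8 [array([445.4, 186. ]), array([39. , 15.7]), np.float64(81.9)]
[540.3 172.  216.5] [ 7.561e-01  6.544e-01 -7.000e-04 -1.000e-04] [-0.15  0.66 -0.4   1.76  0.34  0.79 -0.86] 43.89166919453156
yellow [461 224   7  18  62] [72.9 91.9 95.2] [array([546.9, 198.4]), array([13.4, 45.3]), np.float64(70.6)]
plates [423 216  17   9  81] 84.0 [array([519.1, 125.5]), array([34.7, 16.1]), np.float64(74.7)]
plates [421 227  16   9  81] 83.7 [array([551.5, 120.6]), array([33.3, 15.7]), np.float64(83.6)]
plates [468 227  15   8  75] 83.5 [array([532.5, 222. ]), array([31.1, 15.7]), np.float64(88.2)]
plates [461 238  20   9  82] 83.7 [array([563.5, 211.2]), array([41.8, 15.8]), np.float64(89.1)]
```

Gauge is seated, with the flange top at about 93.8. Next I'll shut the fingers, go behind the handle (-x face), lower, and push along tool +y.

Call:
move_arm --pt "1 0 -20 0 0" --pt "1 0 -30 0 0" --pt "1 0 -30 0 0" --pt "1 0 -30 0 0" --pt "1 0 -20 0 0" --pt "1 0 -8 0 0" --pt "1 0 0 0 0" --pt "1 0 0 0 0"

```text
time_s: 12.5
position: [405.4, 192.2, 217.0]
eef_rot: [0.756, 0.654, 0.0, 0.0]
wrist_force: [0.6, -0.3, -0.4]
width: 0.2
gripper_force: 0.0
```

```bash
python3 m.py wrist w6
```

```text
[405.4 192.2 217. ] [7.564e-01 6.541e-01 2.000e-04 2.000e-04] [-0.29  0.52 -0.38  2.1   0.35  0.58 -1.07] 0.1937348236632118
yellow [ 450  195   80   86 4516] [ 91.9  94.6 144.2] [array([537.4, 166.1]), array([77. , 50.6]), np.float64(80.9)]
plates [456 153  23  49 696] 85.4 [array([528.5, 219.4]), array([39. , 14.4]), np.float64(77.8)]
plates [494 153  24  42 733] 85.3 [array([560.6, 217.6]), array([33.8, 13.5]), np.float64(82.5)]
plates [445 261  18  37 469] 85.5 [array([515.9, 128.9]), array([38.2, 14.3]), np.float64(86.9)]
plates [478 267  19  31 417] 85.5 [array([546.7, 120.8]), array([31.2, 12.8]), np.float64(82.8)]
handle [ 367  222   24   53 1123] 135.0 [array([444.7, 186. ]), array([39.2, 16.4]), np.float64(82.2)]
```

View pics/w6.png

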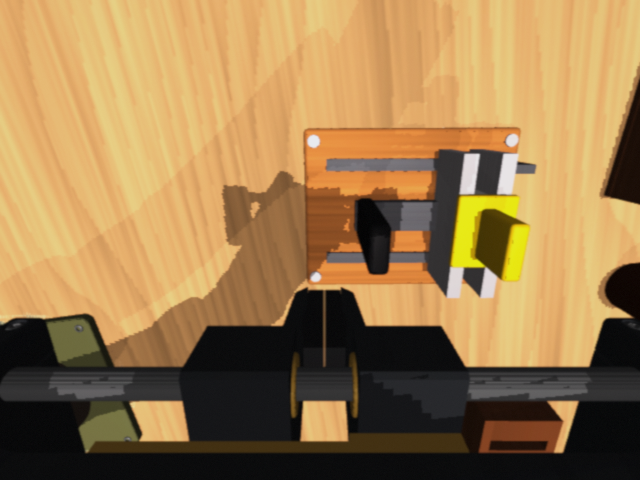

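The view shows the shut fingers behind the handle, which is at (372,235), with the yellow gauge standing at (490,235). Lowering now.

Call:
move_arm --pt "1 0 0 20 0" --pt "1 0 0 30 0" --pt "1 0 0 30 0" --pt "1 0 0 25 0" --pt "1 0 0 15 0" --pt "1 0 0 2 0" --pt "1 0 0 0 0" --pt "1 0 5 0 0" --pt "1 0 4 0 0" --pt "1 0 0 0 0"

```text
time_s: 13.55
position: [414.8, 190.9, 95.9]
eef_rot: [0.757, 0.654, 0.001, 0.0]
wrist_force: [-0.0, -0.9, -0.1]
width: 0.4
gripper_force: 0.0
```

Call:
move_arm --pt "1 0 1 0 0" --pt "1 0 1 0 0" --pt "1 0 1 0 0" --pt "1 0 1 0 0" --pt "1 0 1 0 0" --pt "1 0 0 0 0" --pt "1 0 0 0 0"

```text
time_s: 14.25
position: [418.1, 190.2, 95.2]
eef_rot: [0.756, 0.654, -0.0, 0.0]
wrist_force: [0.1, 0.7, -0.1]
width: 0.2
gripper_force: 0.0
```

Call:
move_arm --pt "1 0 1 0 0" --pt "1 0 1 0 0" --pt "1 0 1 0 0" --pt "1 0 1 0 0" --pt "1 0 1 0 0" --pt "1 0 0 0 0" --pt "1 0 0 0 0"

```text
time_s: 14.95
position: [422.8, 189.5, 95.2]
eef_rot: [0.756, 0.655, -0.0, -0.0]
wrist_force: [-2.6, 0.9, 1.2]
width: 0.4
gripper_force: 1.7
```

Call:
move_arm --pt "1 0 1 0 0" --pt "1 0 1 0 0" --pt "1 0 0 0 0" --pt "1 0 0 0 0"

```text
time_s: 15.35
position: [425.2, 189.1, 95.2]
eef_rot: [0.756, 0.654, 0.0, 0.0]
wrist_force: [-2.8, 1.2, 0.3]
width: 0.4
gripper_force: 1.4
```

```bash
python3 m.py wrist w7
```

```text
[425.2 189.1  95.2] [7.562e-01 6.543e-01 1.000e-04 1.000e-04] [-0.4   0.76 -0.2   2.16  0.52  0.27 -1.19] 0.37299183914392897
yellow [  493   242   147   125 10808] [ 90.6  93.9 131.9] [array([532.8, 174.1]), array([65.1, 63.9]), np.float64(82.1)]
plates [ 569  171   51   73 2294] 85.4 [array([560.1, 217.1]), array([35.9, 17.8]), np.float64(74.5)]
plates [ 510  172   52   75 2197] 85.4 [array([532.8, 220.9]), array([35.2, 24.3]), np.float64(82.9)]
plates [491 248  20 103 209] 88.0 [array([515. , 174.8]), array([59.3,  2.3]), np.float64(81.7)]
plates [493 356  28  11 237] 85.4 [array([521.4, 133.4]), array([ 9.3, 12.9]), np.float64(86.5)]
plates [540 358  19   9 134] 85.0 [array([544. , 128.5]), array([7.5, 9.9]), np.float64(34.3)]
handle [367 307  44  19 690] 133.3 [array([451.3, 202.1]), array([ 6.6, 16. ]), np.float64(84.1)]
handle [296 325  27  22 401] 134.5 [array([420.4, 199.8]), array([ 3.1, 10.3]), np.float64(71.1)]
handle [325 326  27  21 396] 134.5 [array([431.6, 198.3]), array([10.4,  2.7]), np.float64(2.5)]
```

Call:
move_arm --pt "1 0 1 0 0" --pt "1 0 1 0 0" --pt "1 0 0 0 0" --pt "1 0 0 0 0"

```text
time_s: 15.8
position: [427.2, 188.8, 95.2]
eef_rot: [0.756, 0.654, 0.0, 0.0]
wrist_force: [-3.6, 1.1, -0.2]
width: 0.6
gripper_force: 1.4
```

Call:
move_arm --pt "1 0 1 0 0" --pt "1 0 0.5 0 0" --pt "1 0 0 0 0" --pt "1 0 0 0 0"

```text
time_s: 16.2
position: [428.1, 188.7, 95.2]
eef_rot: [0.756, 0.655, -0.0, -0.0]
wrist_force: [-3.7, 1.9, 1.8]
width: 0.3
gripper_force: 2.6
```

Call:
move_arm --pt "1 0 1 0 0" --pt "1 0 0.5 0 0" --pt "1 0 0 0 0" --pt "1 0 0 0 0"

```text
time_s: 16.6
position: [428.1, 188.7, 95.2]
eef_rot: [0.756, 0.655, -0.001, -0.001]
wrist_force: [-7.8, 1.7, 2.8]
width: 0.4
gripper_force: 4.4
```

The force rises while the tool stands still, so the stop is closed. One more nudge, then back off and check.

Call:
move_arm --pt "1 0 1 0 0" --pt "1 0 0.5 0 0" --pt "1 0 0 0 0" --pt "1 0 0 0 0" --pt "1 0 0 0 0"

```text
time_s: 17.1
position: [428.1, 188.6, 95.2]
eef_rot: [0.755, 0.655, -0.002, -0.001]
wrist_force: [-11.6, 3.3, 6.2]
width: 0.5
gripper_force: 6.3
```

Call:
move_arm --pt "1 0 -5 0 0" --pt "1 0 -10 0 0" --pt "1 0 -10 0 0" --pt "1 0 0 -20 0" --pt "1 0 0 -30 0" --pt "1 0 0 -40 0" --pt "1 0 0 -30 0" --pt "1 0 0 0 0" --pt "1 0 0 0 0"

```text
time_s: 18.0
position: [407.0, 191.6, 215.4]
eef_rot: [0.756, 0.654, 0.001, 0.001]
wrist_force: [-0.9, -0.1, 0.7]
width: 0.1
gripper_force: 0.0
```

```bash
python3 m.py wrist w8; python3 m.py side s8; python3 - <<'E'
import cv2
a=cv2.imread('pics/side0.png');b=cv2.imread('pics/s8.png')
cv2.imwrite('pics/c8.png',cv2.resize(b[180:430,220:420],None,fx=2.4,fy=2.4,interpolation=3)[:600])
E
```

```text
[407.  191.6 215.4] [7.564e-01 6.542e-01 7.000e-04 5.000e-04] [-0.28  0.53 -0.4   2.09  0.37  0.59 -1.08] 0.08326139191601223
yellow [ 452  195   81   87 4624] [ 92.   94.7 144.2] [array([541.8, 172.1]), array([64. , 50.3]), np.float64(82.0)]
plates [464 153  23  42 713] 85.4 [array([536.6, 221. ]), array([33.8, 13.2]), np.float64(81.9)]
plates [492 153  25  42 734] 85.4 [array([559.1, 218.1]), array([33.8, 17. ]), np.float64(85.8)]
plates [451 268  19  30 456] 85.4 [array([523., 124.]), array([30.5, 13.1]), np.float64(82.4)]
plates [476 268  20  30 444] 85.5 [array([546.5, 120.6]), array([30.3, 13.1]), np.float64(82.9)]
handle [ 374  222   25   53 1124] 135.0 [array([451.9, 185.2]), array([38.9, 16.3]), np.float64(82.0)]
[406.5 191.3 214.6] [ 7.563e-01  6.542e-01 -4.000e-04  3.000e-04] [-0.28  0.53 -0.4   2.1   0.37  0.59 -1.08] 0.2852297317492184
yellow [279 310  39  44 841] [ 88.4  95.  143.6] [array([541.1, 171.2]), array([66.3, 50.5]), np.float64(82.2)]
plates [312 319  12  12  67] 84.2 [array([522.4, 123.6]), array([33.3, 13.7]), np.float64(82.9)]
plates [272 343  27  24 239] 84.2 [array([550.6, 217.3]), array([38.7, 44.5]), np.float64(81.7)]
handle [334 331  16  17 149] 133.1 [array([450.2, 184.3]), array([41.9, 15.7]), np.float64(82.1)]
```

View pics/c8.png

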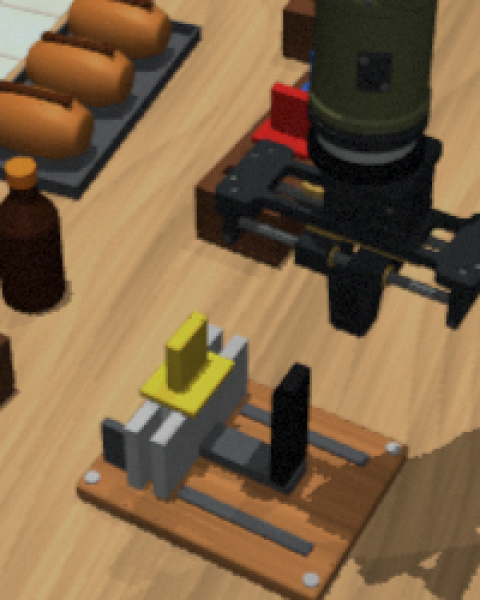

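View pics/w8.png

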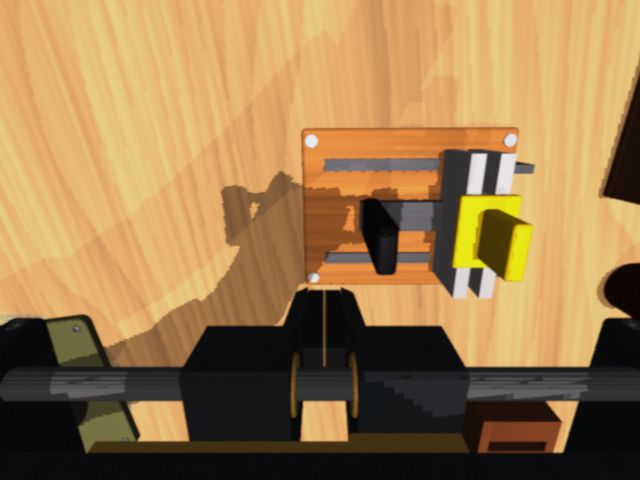

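The gauge stands upright with its flange on the plates. The measured gap is about 12 mm, the robot is clear, and the red gauge and sauce bottle look undisturbed. Handing in.

```bash
python3 -c "
from h import *
print(env.job_done())"
```

```text
the job is handed in; nothing more can be done
None
```

I handed the job in at about 18 s, but the hand-in returned no verdict: the yellow gauge stands in the gap with its flange on the plates, the stop plate is closed on the blade (gap about 12 mm), and no contact was made with the other gauges or the sauce bottle.

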